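# Zero the turbidity meter

## Robot

A 6-joint arm with a two-finger parallel gripper is mounted at the origin on the work surface. World frame = base frame: x ahead of the robot, y to its left, z up, the work surface at z = 0. Lengths are in mm, angles in rad, forces in N, time in s.
With the tool pointing down it reaches from about 375 to 975 mm from the base axis. Payload 3.8 kg.
Tool frame: the origin (TCP) lies at the very end of the fingers, on their centre line; the grasp point (between the pads) lies 19 mm behind it; z points along the fingers, y is the line along which they close (so a half turn about z gives the same grasp; the last joint's range is limited). The gripper opens to 88 mm and grips with 3 to 60 N. Pads are 18 mm wide; open, the fingers measure 123 mm over their backs; the gripper's body (75 mm by 187 mm) begins 45 mm behind the grasp point.
Start: joints at [-0.037, 0.264, 1.604, -0, 1.274, -0.037], TCP at [674.995, -0.002, 238.706] pointing down, gripper open.
Joint ranges: [-2.63, 2.63], [-0.94, 2.18], [0.31, 2.57], [-1.31, 4.45], [0, 2.66], [-2.55, 2.55]. Speed limits (rad/s): [2.57, 2.57, 3.14, 3.14, 3.14, 3.14].

## Interface

Orientations are given as a 3x3 rotation matrix whose columns are the frame's x, y, z axes.
In Python, from bench import status, vision, arm gives the robot as it stands.
- The arm moves only by the tool servo_tool, never from a script. Its argument "deltas" is a list of rows, each a list of 3 entries, a list of its own where there are three numbers: the finger opening in mm, from 0 to 88.1, then the shift along the tool's x, y, z as a fraction of full scale, then the turn, a rotation vector about the tool's x, y, z as a fraction of full scale. In form: [[jaw, [dx, dy, dz], [rx, ry, rz]], ...]. A call has 1 to 12 rows; each row shifts and turns the commanded pose from where the row before left it, along the tool's axes as they then stand; what a row does not reach is not made up. Full scale, the value 1, is 0.15 m for a shift and 0.5 rad for a turn. A row lasts 1/10 s, in which the tool goes at most 50 mm and 8.59 degrees, less where a joint would pass 70% of its speed; a pose out of reach is approached as far as the arm can. A call with a number of a shift or a turn outside -1 to 1 is refused whole. A call with a gripper value outside its range is refused whole. The fingers move at their own pace and stop on an object; the grip force is fixed at half the most. Time passes only in rows, so rows that do not move let the fingers close. It gives the time, the measured TCP pose, the force, the opening and the grip force at its end, in the units of the state.
- status.read_state(): the state, without advancing time (a new reading comes with each control period).
- vision.capture(name): name is "scene" or "side" or "wrist"; returns a dict with "img" (400x640x3 uint8, red, green, blue), "depth" (400x640 float32, mm along the optical axis (not along the pixel's ray), 0 where there is no reading), "K" (3x3 intrinsics, pixels), "position" and "rotation" of the camera in the world. Camera axes: x right, y up, looking along -z (the intrinsics and any distortion apply to the point x, -y, -z); pixel columns grow to the right and rows downward; lengths in mm; the calibration is good to about 2 mm. A picture is of the moment at which its call begins.
- arm.sign_off(): hands the job in; it is judged then, once.
The state is a dict: "clock": time; "q": joint angles; "dq": joint speeds; "joint_efforts": joint torques, N m; "ee_pos": TCP position; "tcp_rot": TCP orientation; "contact_force": force on the tool from outside, world axes, zero at the start; "wrist_torque": the same for the moment, N m; "width": finger opening in mm; "finger_force": force on a finger pad.
Only numpy, scipy, OpenCV 4.12 (cv2) and the standard library are available. Lean on these libraries where they do the work, as an engineer would, in place of code of your own. Each camera call takes 0.05 s, during which the arm holds its last target. There are 200 camera calls.

## Task

Before the next culture is read, turn the bar knob on the turbidity meter back until its white pointer line points at the zero mark, the one long, thick tick on the dial, then let go of it. Do not turn the round knob of the magnetic stirrer that stands beside it.

Things in the scene. Friction and masses are not known exactly. Their poses are not given: they have to be found in the camera images.
- meter: Turbidity meter, fixed, left or right of the stirrer: grey box 220 (x) by 170 (y) by 70 mm high, white dial (104 mm across) on top, display and short capped tube (top 108 mm above bench) beyond it. Origin: centre of underside; z up; x runs from dial to display. Dial centre at (-40, 0, 70) mm; zero mark (only thick tick, 16 by 7 mm) lies from there towards +x, 34 to 50 mm out.
- zero_knob (a joint): Angle of the meter's knob in rad: 0 when the pointer is at the zero mark, growing as the knob turns clockwise seen from above. It starts between 0.7 and 1.4, so it must be turned anticlockwise. It goes on past zero: stops at -1.0 and 2.0. Light friction (0.04 N m) keeps it where it is left.
- knob_grip (a point): Grip point of the meter's black knob, on its upright axis, 100 mm above the bench. A round skirt (60 mm across, 5 mm thick) carries a bar 56 mm long, 16 wide, 36 high; this point is 13 mm below the bar's top, 23 mm above the skirt. It turns with the knob: x points along the bar where the pointer (white line from centre to one end, and down that end) points; y across the bar; z up.
- stir_mark (a point): Outer end of the white line on the stirrer's small round black knob (40 mm across, 18 high), 18 mm from its axis, 79 mm above the bench. It turns easily; leave it alone. The magnetic stirrer is a white box 230 by 160 by 60 mm, fixed, with a round white plate (136 mm across) on which a glass beaker stands, its rim 161 mm above the bench.

How it is judged (in metres and radians):
At the end, for the whole second after the job is handed in: The meter's knob is at rest with its pointer within 10 degrees (0.175 rad) of the zero mark, either side (value of joint zero_knob between -0.175 and 0.175 rad and velocity of joint zero_knob between -0.05 and 0.05 rad/s); the robot touches nothing.
It fails at once if the stirrer's round knob was turned (the end of its white line moved more than 6 mm, about 19 degrees) (distance of stir_mark from where it was at the start of the episode above 0.006 m).
It also fails if it takes over 32 s, if anything falls off the work surface, if the arm or the gripper's body presses on something with over 40 N, if the wrist force passes 120 N, or if a joint passes its speed limit or range.

## Working session

There is one attempt and no reset: what is moved stays moved. The work goes in short steps, Python scripts to look and compute and a tool call to move; the robot and the scene stay as the last step left them, time stands still between calls to the robot, and variables do not carry over. Pictures are saved under pics/ and viewed, at most 10 in all, crops included, and the job is handed in when it is done.

Besides the shell and the picture viewer there is one more tool, called after ">>>" as name(argument=value, ...), one argument or row to a line, values as JSON. servo_tool: Moves the arm, as the interface text tells. Its arguments: {"type":"object","properties":{"deltas":{"type":"array"}},"required":["deltas"]}

```bash
mkdir -p pics
python3 - <<'E'
from bench import status, vision
import cv2,numpy as np
s=status.read_state();print(s['clock'],s['ee_pos'],s['tcp_rot'],s['width'])
for n in("scene","wrist"):
    c=vision.capture(n);np.savez(n+'.npz',**c);cv2.imwrite(f'pics/{n}.png',c['img'][:,:,::-1]);print(n,c['position'],c['rotation'],c['K'])
E
```

```text
0.0 [6.74306474e+02 1.80181091e-02 2.37422276e+02] [[-3.62586639e-05  9.99997686e-01 -2.15107649e-03]
 [ 9.99999998e-01  3.63564904e-05  4.54388395e-05]
 [ 4.55169400e-05 -2.15107484e-03 -9.99997685e-01]] 88.34463499583714
scene [ 970.56996015 -230.02280717  805.28693048] [[ 0.45850442 -0.74039106  0.49152292]
 [ 0.88867297  0.37835105 -0.2590576 ]
 [ 0.00583572  0.55558219  0.83144114]] [[520.88134758   0.         313.12798543]
 [  0.         520.88134758 206.65949452]
 [  0.           0.           1.        ]]
wrist [674.8259293   73.32012163 383.70431797] [[ 9.99999769e-01 -1.54368458e-04  6.61948486e-04]
 [-3.67044728e-05  9.60184362e-01  2.79367122e-01]
 [-6.78718057e-04 -2.79367082e-01  9.60184135e-01]] [[302.18671261   0.         315.68420209]
 [  0.         302.18671261 200.28020731]
 [  0.           0.           1.        ]]
```

View pics/scene.png

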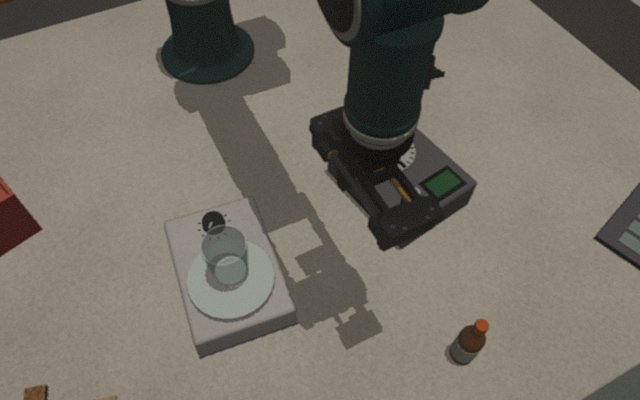

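View pics/wrist.png

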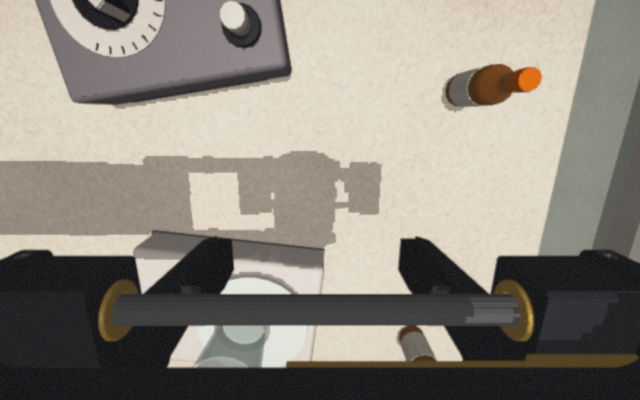

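The wrist view shows the meter at upper left, with the dial around (105,10), the tube at (235,20), and the bar and zero mark cut off. The scene view shows the stirrer well clear, with its knob at (213,222). I'll move the wrist camera over the meter.

>>> servo_tool(
  deltas=[
    [88, [0.15, -0.27, 0], [0, 0, 0]],
    [88, [0.15, -0.27, 0], [0, 0, 0]],
    [88, [0.15, -0.27, 0], [0, 0, 0]],
    [88, [0, 0, 0], [0, 0, 0]],
    [88, [0, 0, 0], [0, 0, 0]],
  ],
)

```text
clock: 0.6
ee_pos: [552.7, 67.9, 238.6]
tcp_rot: [[-0.001, 1.0, 0.0], [1.0, 0.001, -0.0], [-0.0, 0.0, -1.0]]
contact_force: [-0.2, -0.0, -0.3]
width: 87.7
finger_force: 0.0
```

Run:
```python
from bench import status, vision
import cv2,numpy as np
s=status.read_state();print(s['clock'],s['ee_pos'],s['tcp_rot'],s['q'])
for n in("wrist",):
    c=vision.capture(n);np.savez('w2.npz',**c);cv2.imwrite(f'pics/w2.png',c['img'][:,:,::-1]);print(n,c['position'])
```

```text
0.6 [552.72017052  67.88454668 238.55610417] [[-1.37213244e-03  9.99999046e-01  1.57482157e-04]
 [ 9.99999021e-01  1.37217551e-03 -2.73745829e-04]
 [-2.73961661e-04  1.57106387e-04 -9.99999950e-01]] [ 7.76525423e-02  4.10074156e-02  1.85930662e+00 -3.01364625e-04
  1.24114286e+00  7.63779248e-02]
wrist [552.79357064 141.25014658 384.78690823]
```

View pics/w2.png

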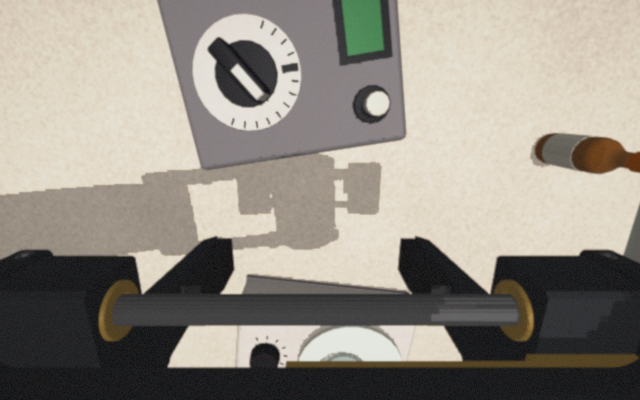

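The view shows the dial centred near (247,72), the thick zero tick at (290,68), the bar from (218,47) to (265,100), and the white pointer pointing to lower right, (233,65) to (265,100). The stirrer knob is at (265,355), far away.

```bash
cat > h.py <<'E'
import cv2,numpy as np
def ray(c,uv,z):
    uv=np.atleast_2d(uv).astype(float);K=c['K']
    d=np.c_[(uv[:,0]-K[0,2])/K[0,0],-(uv[:,1]-K[1,2])/K[1,1],-np.ones(len(uv))]@c['rotation'].T
    return c['position']+d*((z-c['position'][2])/d[:,2])[:,None]
def measure(c):
    img=c['img'];g=cv2.cvtColor(img,cv2.COLOR_RGB2GRAY)
    v,u=np.mgrid[:400,:640];uv=np.c_[u.ravel(),v.ravel()]
    m=cv2.inRange(img,(175,175,175),(255,255,255))
    n,l,st,ce=cv2.connectedComponentsWithStats(m)
    best=None
    # dial: roundish bright blob nearest to expected spot
    exp=np.array([480,200])
    cand=[]
    for i in range(1,n):
        if st[i,4]<1500: continue
        cs,_=cv2.findContours((l==i).astype(np.uint8),cv2.RETR_EXTERNAL,cv2.CHAIN_APPROX_NONE)
        h=cv2.convexHull(max(cs,key=cv2.contourArea))[:,0]
        P=ray(c,h,70.);(cx,cy),r=cv2.minEnclosingCircle(P[:,:2].astype(np.float32))
        cand.append((abs(r-52),cx,cy,r))
    cand.sort();print('dial',cand[:2]);_,cx,cy,r=cand[0];C=np.array([cx,cy])
    P=ray(c,uv,70.)[:,:2]-C;R=np.hypot(*P.T)
    dark=((g.ravel()<90)&(R>33)&(R<51)).reshape(400,640).astype(np.uint8)
    n,l,st,ce=cv2.connectedComponentsWithStats(dark)
    for i in range(1,n):
        if st[i,4]>12:
            p=ray(c,ce[i],70.)[0,:2]-C;print('tick',st[i,4],ce[i],np.hypot(*p),np.arctan2(p[1],p[0]))
    P=ray(c,uv,113.)[:,:2]-C;R=np.hypot(*P.T)
    w=((g.ravel()>150)&(R<27)).reshape(400,640).astype(np.uint8)
    n,l,st,ce=cv2.connectedComponentsWithStats(w)
    for i in range(1,n):
        if st[i,4]>20:
            pix=np.argwhere(l==i)[:,::-1];Q=ray(c,pix,113.)[:,:2]
            vx,vy,x0,y0=cv2.fitLine(Q.astype(np.float32),cv2.DIST_L2,0,.01,.01).ravel()
            print('line',st[i,4],ce[i],Q.mean(0)-C,np.arctan2(vy,vx))
    return C
E
python3 - <<'E'
from h import *
measure(dict(np.load('w2.npz')))
E
```

```text
dial [(0.28376007080078125, 486.2679748535156, 176.05975341796875, 52.28376007080078), (0.4104957580566406, 460.8997802734375, 37.845516204833984, 52.41049575805664)]
tick 179 [216.15642458  46.25139665] 36.74658613855276 2.397174651957291
tick 85 [289.58823529  67.37647059] 42.398897831196635 0.15602126905309996
line 213 [234.53521127  37.14084507] [ 1.22545503 23.44937167] -0.0331626
line 462 [211.0974026  73.9025974] [-20.34213407  -4.31035651] -1.3376766
line 366 [245.77322404  80.29781421] [ 8.28428444 -9.18372654] -0.8396404
```

>>> servo_tool(
  deltas=[
    [88, [0.24, -0.148, 0], [0, 0, 0]],
    [88, [0.24, -0.148, 0], [0, 0, 0]],
    [88, [0.24, -0.148, 0], [0, 0, 0]],
    [88, [0, 0, 0], [0, 0, -0.29]],
    [88, [0, 0, 0], [0, 0, -0.29]],
    [88, [0, 0, 0], [0, 0, -0.29]],
    [88, [0, 0, 0], [0, 0, -0.29]],
    [88, [0, 0, 0], [0, 0, -0.29]],
    [88, [0, 0, 0.33], [0, 0, 0]],
    [88, [0, 0, 0.3], [0, 0, 0]],
    [88, [0, 0, 0], [0, 0, 0]],
    [88, [0, 0, 0], [0, 0, 0]],
  ],
)

```text
clock: 1.85
ee_pos: [487.4, 175.1, 144.0]
tcp_rot: [[-0.662, 0.749, -0.002], [0.749, 0.662, -0.001], [0.001, -0.002, -1.0]]
contact_force: [0.8, 0.5, -0.0]
width: 88.0
finger_force: 0.0
```

Run:
```python
from bench import status, vision
import cv2,numpy as np
s=status.read_state();r=s['tcp_rot'];print(s['clock'],s['ee_pos'],np.arctan2(r[1][1],r[0][1]),r[2],s['q'])
d=np.array([486.3,176.1,84])-s['ee_pos'];print('shift fs',np.array(r).T@d/150)
c=vision.capture('wrist');cv2.imwrite('pics/w3.png',c['img'][:,:,::-1])
```

```text
1.85 [487.44849955 175.05433422 143.9657226 ] 0.7241187077858894 [ 7.36540684e-04 -1.90248890e-03 -9.99997919e-01] [ 2.96762744e-01  4.94307946e-02  2.03401776e+00 -1.35499623e-04
  1.06018076e+00 -4.27288922e-01]
shift fs [ 9.99984027e-03 -3.56731258e-04  3.99780360e-01]
```

View pics/w3.png

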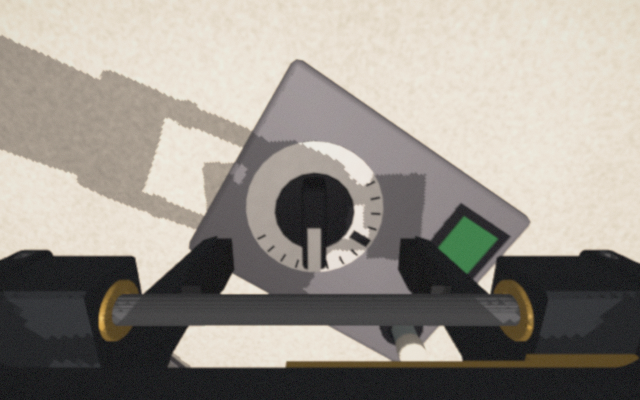

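The bar is vertical in the view, centred at column 314 midway between the fingers (about 230 and 400), and the pointer is at (314,245). The alignment is good, so I'll descend and close.

>>> servo_tool(
  deltas=[
    [88, [0.01, 0, 0.2], [0, 0, 0]],
    [88, [0, 0, 0.2], [0, 0, 0]],
    [88, [0, 0, 0], [0, 0, 0]],
    [50, [0, 0, 0], [0, 0, 0]],
    [30, [0, 0, 0], [0, 0, 0]],
    [20, [0, 0, 0], [0, 0, 0]],
    [10, [0, 0, 0], [0, 0, 0]],
    [10, [0, 0, 0], [0, 0, 0]],
    [10, [0, 0, 0], [0, 0, 0]],
    [10, [0, 0, 0], [0, 0, 0]],
  ],
)

```text
clock: 2.9
ee_pos: [485.8, 176.6, 84.2]
tcp_rot: [[-0.663, 0.749, -0.0], [0.749, 0.663, -0.0], [0.0, -0.0, -1.0]]
contact_force: [0.2, 0.4, -0.2]
width: 34.2
finger_force: 0.0
```

>>> servo_tool(
  deltas=[
    [10, [0, 0, 0], [0, 0, 0]],
    [10, [0, 0, 0], [0, 0, 0]],
    [10, [0, 0, 0], [0, 0, 0]],
    [10, [0, 0, 0], [0, 0, 0]],
    [10, [0, 0, 0], [0, 0, 0]],
  ],
)

```text
clock: 3.4
ee_pos: [484.8, 175.8, 84.0]
tcp_rot: [[-0.663, 0.748, -0.003], [0.748, 0.663, -0.002], [0.0, -0.003, -1.0]]
contact_force: [-3.5, -4.2, 3.8]
width: 15.7
finger_force: 30.0
```

Gripped, with 15.7 mm opening at 30 N. Next I turn it 1.0 rad anticlockwise (tool rz negative).

>>> servo_tool(
  deltas=[
    [10, [0, 0, 0], [0, 0, -0.2]],
    [10, [0, 0, 0], [0, 0, -0.2]],
    [10, [0, 0, 0], [0, 0, -0.2]],
    [10, [0, 0, 0], [0, 0, -0.2]],
    [10, [0, 0, 0], [0, 0, -0.2]],
    [10, [0, 0, 0], [0, 0, -0.2]],
    [10, [0, 0, 0], [0, 0, -0.2]],
    [10, [0, 0, 0], [0, 0, -0.2]],
    [10, [0, 0, 0], [0, 0, -0.2]],
    [10, [0, 0, 0], [0, 0, -0.2]],
    [10, [0, 0, 0], [0, 0, 0]],
    [10, [0, 0, 0], [0, 0, 0]],
  ],
)

```text
clock: 4.6
ee_pos: [484.3, 174.4, 83.9]
tcp_rot: [[-0.988, -0.154, -0.004], [-0.154, 0.988, -0.004], [0.004, -0.003, -1.0]]
contact_force: [-5.1, -8.4, 6.1]
width: 15.9
finger_force: 30.0
```

Tool y is now at azimuth 1.725 rad, against a target of 1.727. I'll open, retreat upward, and step back to look.

>>> servo_tool(
  deltas=[
    [30, [0, 0, 0], [0, 0, 0]],
    [60, [0, 0, 0], [0, 0, 0]],
    [88, [0, 0, 0], [0, 0, 0]],
    [88, [0, 0, 0], [0, 0, 0]],
    [88, [0, 0, 0], [0, 0, 0]],
    [88, [0, 0, 0], [0, 0, 0]],
    [88, [0, 0, -0.2], [0, 0, 0]],
    [88, [0, 0, -0.33], [0, 0, 0]],
    [88, [0, 0, -0.33], [0, 0, 0]],
    [88, [0, 0, -0.2], [0, 0, 0]],
    [88, [0, 0, 0], [0, 0, 0]],
    [88, [0, 0, 0], [0, 0, 0]],
  ],
)

```text
clock: 5.8
ee_pos: [486.2, 176.8, 243.8]
tcp_rot: [[-0.988, -0.154, 0.002], [-0.154, 0.988, 0.001], [-0.002, 0.0, -1.0]]
contact_force: [0.7, 0.0, -0.4]
width: 87.9
finger_force: 0.0
```

Run:
```python
from bench import status, vision
from h import *
s=status.read_state();print(s['clock'],s['ee_pos'],s['contact_force'],s['width'])
c=vision.capture('wrist');cv2.imwrite('pics/w4.png',c['img'][:,:,::-1]);measure(c)
```

```text
5.8 [486.23717121 176.76470484 243.84677991] [ 0.68347011  0.01363002 -0.42307807] 87.90907415138675
dial [(1.1766548156738281, 585.4284057617188, -158.533935546875, 50.82334518432617), (1.5298805236816406, 383.26824951171875, 114.41070556640625, 53.52988052368164)]
tick 309 [ 24.65048544 255.84142395] 44.32722191576055 0.34703810187098544
```

View pics/w4.png

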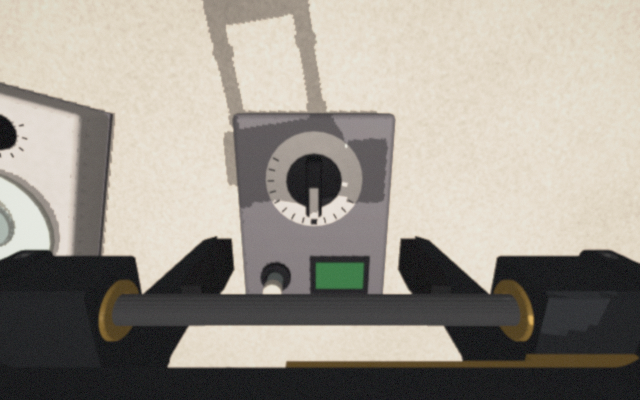

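The pointer line, about (314,188) to (314,215), points straight at the thick tick at (314,221). The gripper is clear of everything.

```bash
python3 -c "
from bench import arm
print(arm.sign_off())"
```

```text
the job is handed in; nothing more can be done
None
```

The meter's knob is turned back and released with its pointer on the zero mark, checked in the last wrist image; the stirrer knob was never approached, and the job was handed in at about 6 s.

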